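Uncover a mixer drive, mesh the beater and hold it home

TASK

Get the little white mixer ready: lift the orange cover off its drive tower, hang it by its eye over the steel peg of the wooden rack so that it lies flat there, and let go of it. Then take the beater out of the rack, turn it until its cross-shaped stem meshes with the cross slots of the drive, slide it fully home against the spring and keep pressing: finish while still gripping it and holding it down there, since the spring pushes it out otherwise. Do not force it, and leave the other things on the worktop where they are.

Things in the scene. Friction and masses are not known exactly. Their poses are not given: they have to be found in the camera images.
- mixer: white compact mixer base, fixed, 150 x 150 mm, deck 46 mm high, in its middle a grey round tower (72 mm across at the foot, 68 mm at the top) that ends 82 mm above the worktop; origin at the centre of its underside, z up, control dial towards its own -x. The steel drive stands inside the tower
- drive (a joint): angle of the steel drive in the mixer's tower about the upright axis, counter-clockwise from above, rad; at 0 the cross slots lie along the mixer's x and y. The drive turns stiffly (about 0.06 N m) and stays where it is left; it starts up to an eighth of a turn either way, and the socket looks the same every quarter turn
- socket (a point): centre of the mouth of the cross socket, in the top face of the drive, 81.5 mm above the worktop; x and y along the two slots, turning with the drive, z up. Each slot is 8 mm wide, 21 mm long from end to end. 17 mm below the mouth the stem meets a spring ejector: about 3 N at first, rising to about 6 N when the beater is home, 26 mm deep
- cover: orange drive cover, 60 g: flat disc 68 mm across and 5 mm thick, lying loosely on the tower top at the start; origin at the centre of the disc's underside. On the disc stands a grip fin 12 mm thick (along y), 36 mm long (along x), its top 38 mm above the origin. Its eye lies 58 mm from the origin along +x
- eye (a point): centre of the round eye of the cover, at the height of its underside: hole 18 mm wide, ring 30 mm outside, 5 mm thick; axes as the cover's
- rack: wooden rack block, fixed, 100 mm (x) by 230 mm (y) and 34 mm high; origin at the centre of its underside, z up. Peg 20 mm from the middle towards +y, beater well 80 mm towards -y. The hung cover lies well on the rack with its disc towards the rack's +y end
- peg (a point): foot of the upright steel peg, on the rack's top face: peg 10 mm thick, 30 mm high, round top
- well (a point): centre of the mouth of the beater's well in the rack's top face: round hole 20 mm wide, 31 mm deep
- beater: beater, 90 g, 118 mm tall, upright in the rack's well, at any turn; origin at the lower tip of its stem, z up. From below: stem with 4 splines along x and y, 5 mm thick, 16 mm tip to tip, 26 mm long, lower end rounded; black collar 26 mm wide at 26-32 mm (rests on the rack, on the drive when home); wire loops 47 mm wide up to 82 mm; black grip 18 x 18 mm at 84-118 mm, faces square to x and y
- teaspoon_1: bystander: teaspoon with red handle, 132 x 26 x 11 mm; origin under its middle
- spice_jar_2: bystander: spice jar with black cap, 41 mm across, 105 mm high; origin under its middle
- mug_1: bystander: small white cup with blue pattern, 62 x 88 x 50 mm; origin under its middle
- mug_2: bystander: small white cup with diamond pattern, 58 x 84 x 49 mm; origin under its middle
- bottle_1: bystander: blue soap pump bottle, 41 x 70 mm, 154 mm high; origin under its middle
- pod_02: bystander: white coffee pod with dark lid, standing alone, 51 mm across, 51 mm high; origin under its middle
Mind the look-alikes: they are no part of the job. Leave any green or red look-alike of the beater alone.

How it is judged (in metres and radians):
On the way, in this order (a step that is already met when the one before it is completed fails the run):
1. the cover lies with its eye over the rack's peg, flat, let go (horizontal distance between eye and peg below 0.0065 m and z of eye in the frame of peg between -0.006 and 0.006 m and angle between cover's own z axis and vertical below 0.15 rad and contact force between the fingers and cover below 0.1 N), for 0.2 s.
2. the beater's stem is meshed: upright in the cross socket, at least 8 mm deep (horizontal distance between beater and socket below 0.004 m and z of beater in the frame of socket below -0.008 m and angle between beater's own z axis and vertical below 0.12 rad and (angle between the x axis of beater and the x axis of socket, either way round below 0.3 rad or angle between the x axis of beater and the y axis of socket, either way round below 0.3 rad)), for 0.1 s.
At the end, for the whole second after the job is handed in: Cover's eye round the peg (centres within 6.5 mm, within 6 mm of the rack top, tilt < 0.15 rad), let go; beater upright (0.12 rad), within 4 mm of the socket axis, meshed, tip 24 mm or more (of 26) deep, gripped (> 2 N) and pressed on the drive (> 4 N) through the last second (all of step 1 and horizontal distance between beater and socket below 0.004 m and z of beater in the frame of socket below -0.024 m and angle between beater's own z axis and vertical below 0.12 rad and (angle between the x axis of beater and the x axis of socket, either way round below 0.3 rad or angle between the x axis of beater and the y axis of socket, either way round below 0.3 rad) and contact force between the fingers and beater above 2 N and contact force between beater and mixer above 4 N); the arm keeps its last pose, push and grip.
It fails at once if a bystander is moved more than 30 mm (distance of any of teaspoon_1, spice_jar_2, mug_1, mug_2, bottle_1, pod_02 from where it was at the start of the episode above 0.03 m).
It fails at once if the beater is forced on the mixer with more than 50 N (contact force between beater and mixer above 50 N).
It also fails if it takes over 54 s, if anything falls off the work surface, if the arm or the gripper's body presses on something with over 40 N, if the wrist force passes 120 N, or if a joint passes its speed limit or range.

ROBOT

A 7-joint arm with a two-finger parallel gripper is mounted at the origin on a cart in front of the work surface, level with it; the furniture and walls round the work are solid. World frame = base frame: x ahead of the robot, y to its left, z up, the work surface at z = 0. Lengths are in m, angles in degrees, forces in N, time in s.
With the tool pointing down it reaches from about 0.425 to 0.825 m from the base axis. Payload 3.6 kg.
Tool frame: the origin (TCP) lies on the centre line of the jaws, within the pads' length; the fingertips stand tips_ahead ahead of it and the grasp point (between the pads) lies 5 mm behind it (tips_ahead is the distance from the TCP to the fingertips, in m); z points along the fingers, y is the line along which they close (so a half turn about z gives the same grasp; the last joint's range is limited). The gripper opens to 85 mm and grips with 20 to 120 N. Pads are 22 mm wide; open, the fingers measure 114 mm over their backs; the gripper's body (76 mm by 85 mm) begins 54 mm behind the grasp point. The pads swing forward as they close: fully open they stand 13 mm farther back than shut.
Start: joints at [-64.945, 35.231, -0.722, 81.555, 0.464, 63.22, -2.315], TCP at [0.291, 0.581, 0.245] pointing down, gripper open.
Joint ranges: [-178.69, 178.69], [-17.37, 117.87], [-77.05, 75.6], [15.02, 138.74], [-78.02, 258.01], [0.78, 113.62], [-162.83, 162.83]. Speed limits (degrees/s): [159.86, 159.86, 180, 180, 180, 180, 180].

INTERFACE

Orientations are given as a 3x3 rotation matrix whose columns are the frame's x, y, z axes.
In Python, from plant import move_ptp, move_l, move_joints, command_gripper, sleep, ik, get_image, Unreachable, job_done, read_time_s, read_qpos, read_dq, read_tau, read_tcp_pos, read_ee_rot, read_contact_force, read_wrist_torque, read_width, read_finger_force, tips_ahead gives the robot as it stands. Calls block until the motion is done:
- move_ptp(position, orientation): joint-space move of the TCP to a pose.
- move_l(position, max_speed=0.15, ori=None, max_force=None): straight line of the TCP; ori=None keeps the orientation; max_speed is the mean speed in m/s. With max_force (N) it stops when the force on the tool has changed by that much, and returns True; else False.
- move_joints(angles): joint-space move.
- command_gripper(opening, f_grip=None): finger opening in m; f_grip is the grip in N (None keeps the last); returns when the fingers have stopped.
- sleep(seconds).
- ik(position, orientation): joint angles nearest the present ones, or None.
- get_image(name): name is "scene" or "top" or "wrist"; returns a dict with "color" (400x640x3 uint8, blue, green, red), "depth" (400x640 float32, m along the optical axis (not along the pixel's ray), 0 where there is no reading), "intrinsics" (3x3 intrinsics, pixels), "extrinsics" (4x4, takes a point from camera to world coordinates); the wrist camera has in their place "mount" (4x4, takes a point from camera to tool coordinates, whose origin is the TCP and whose axes are the flange's). Camera axes: x right, y down, z forward; pixel columns grow to the right and rows downward; lengths in m; the calibration is good to about 2 mm. A picture is of the moment at which its call begins: read the wrist's pose just before it.
A pose or a line that the arm cannot do raises Unreachable and nothing moves.
- job_done(): hands the job in; it is judged then, once.
Readings, each from a call of its own:
- read_time_s(): time.
- read_qpos(): joint angles.
- read_dq(): joint speeds.
- read_tau(): joint torques, N m.
- read_tcp_pos(): TCP position.
- read_ee_rot(): TCP orientation.
- read_contact_force(): force on the tool from outside, world axes, zero at the start.
- read_wrist_torque(): the same for the moment, N m.
- read_width(): finger opening in m.
- read_finger_force(): force on a finger pad.
Only numpy, scipy, OpenCV 4.12 (cv2) and the standard library are available. Lean on these libraries where they do the work, as an engineer would, in place of code of your own. Each camera call takes 0.05 s, during which the arm holds its last target. There are 200 camera calls.

## Working session

There is one attempt and no reset: what is moved stays moved. The work goes in short steps, each a Python script; the robot and the scene stay as the last script left them, time stands still between calls to the robot, and variables do not carry over. Pictures are saved under pics/ and viewed, at most 10 in all, crops included, and the job is handed in when it is done.

```bash
mkdir -p pics; ls; python3 - <<'E'
from plant import *
import cv2,numpy as np
for n in("top","scene"):
    i=get_image(n); cv2.imwrite(f"pics/{n}0.png",i["color"]); np.savez(f"{n}0.npz",**i)
    print(n,i["intrinsics"].round(1).tolist(),i["extrinsics"].round(3).tolist())
w=get_image("wrist");print(w["mount"].round(3).tolist(),w["intrinsics"].tolist());print(read_time_s(),tips_ahead,read_ee_rot(),read_tcp_pos())
E
```

```text
pics
top [[476.2, 0.0, 319.8], [0.0, 476.2, 201.0], [0.0, 0.0, 1.0]] [[-0.015, -0.998, 0.068, 0.36], [-1.0, 0.015, -0.003, 0.094], [0.001, -0.068, -0.998, 1.696], [0.0, 0.0, 0.0, 1.0]]
scene [[476.4, 0.0, 322.9], [0.0, 476.4, 199.2], [0.0, 0.0, 1.0]] [[-0.563, -0.438, 0.701, -0.657], [-0.826, 0.324, -0.462, 0.863], [-0.024, -0.839, -0.544, 1.008], [0.0, 0.0, 0.0, 1.0]]
[[0.0, -0.95, -0.313, 0.08], [1.0, 0.0, 0.0, -0.0], [0.0, -0.313, 0.95, -0.129], [0.0, 0.0, 0.0, 1.0]] [[307.4633328420082, 0.0, 325.39572659625486], [0.0, 307.4633328420082, 194.00115264781016], [0.0, 0.0, 1.0]]
0.15 0.014 [[-8.94388423e-01  4.47290209e-01 -9.04019203e-04]
 [ 4.47291122e-01  8.94386578e-01 -1.81671436e-03]
 [-4.05590478e-06 -2.02920806e-03 -9.99997941e-01]] [0.29048987 0.58084576 0.24438332]
```

View pics/top0.png

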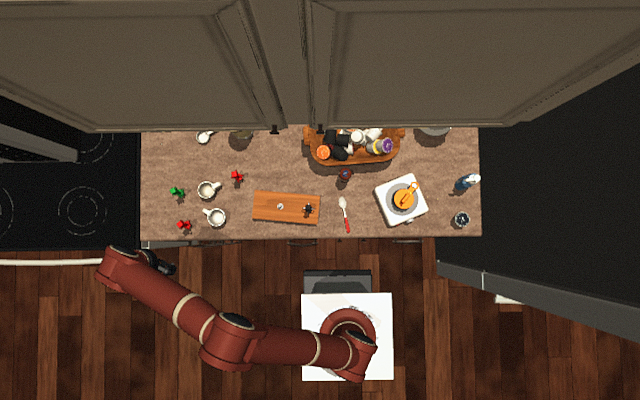

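View pics/scene0.png

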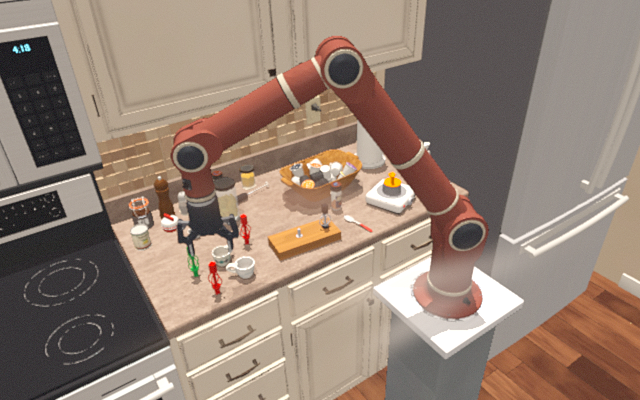

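```bash
cat > h.py <<'E'
from plant import *
import numpy as np, cv2
def R(yaw):
    c,s=np.cos(np.radians(yaw)),np.sin(np.radians(yaw))
    return np.array([[c,s,0],[s,-c,0],[0,0,-1.]])
def pose(im,p=None,r=None):
    if "extrinsics" in im: return im["extrinsics"]
    T=np.eye(4);T[:3,:3]=r;T[:3,3]=p
    return T@im["mount"]
def shot(n,name=None):
    p,r=np.array(read_tcp_pos()),np.array(read_ee_rot()); im=get_image(n)
    if name: cv2.imwrite(f"pics/{name}.png",im["color"])
    im["T"]=pose(im,p,r)
    if name: np.savez(name,**im)
    return im
def cast(im,uv,z):
    uv=np.atleast_2d(uv).astype(float);K=im["intrinsics"];T=im["T"]
    d=np.c_[(uv[:,0]-K[0,2])/K[0,0],(uv[:,1]-K[1,2])/K[1,1],np.ones(len(uv))]@T[:3,:3].T
    t=(z-T[2,3])/d[:,2]
    return T[:3,3]+d*t[:,None]
def proj(im,P):
    q=np.linalg.inv(im["T"])@np.r_[P,1];q=im["intrinsics"]@q[:3];return q[:2]/q[2]
def down(xyz,yaw): move_ptp(np.array(xyz,float),R(yaw))
E
python3 - <<'E'
from h import *
for x,y,yaws,n in((.45,.17,(180,),"wr"),(.465,-.19,(180,),"wm")):
    down((x,y,.29),180); shot("wrist",n); print(read_time_s(),read_tcp_pos().round(4),np.round(read_qpos(),0))
a,b=cv2.imread("pics/wr.png"),cv2.imread("pics/wm.png")
cv2.imwrite("pics/w.png",cv2.resize(np.vstack([a[:,:],b]),None,fx=.75,fy=.75))
E
```

```text
1.825 [0.4499 0.1713 0.2899] [-23.  18.  -1. 105.   0.  58.  66.]
3.225 [ 0.4658 -0.188   0.2899] [ 14.  20.   8. 102.  -3.  59. 113.]
```

View pics/w.png

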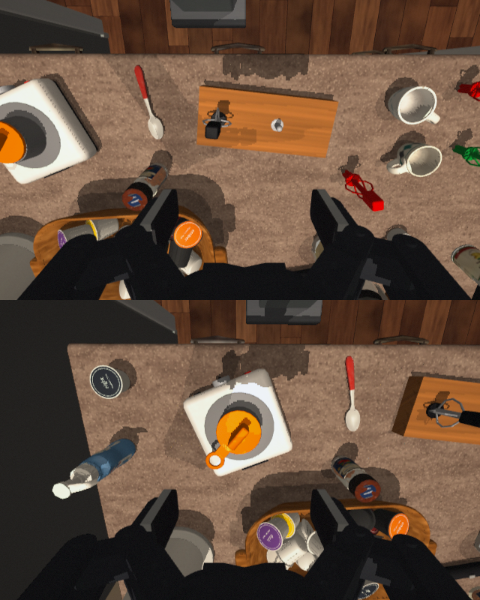

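```bash
cat > meas.py <<'E'
from h import *
L=lambda n:dict(np.load(n+".npz"))
def biggest(m):
    c,h=cv2.findContours(m,cv2.RETR_CCOMP,cv2.CHAIN_APPROX_NONE)
    i=max(range(len(c)),key=lambda i:cv2.contourArea(c[i]) if h[0][i][3]<0 else 0)
    holes=[c[j] for j in range(len(c)) if h[0][j][3]==i]
    return c[i],holes
if __name__=="__main__":
    im=L("wm");hsv=cv2.cvtColor(im["color"],cv2.COLOR_BGR2HSV)
    m=cv2.inRange(hsv,(8,150,60),(25,255,255));m[270:]=0;m[:,:200]=0;m[:,420:]=0
    c,ho=biggest(m)
    print("cover area",cv2.contourArea(c),[cv2.contourArea(h) for h in ho])
    hl=max(ho,key=cv2.contourArea);eye=cast(im,hl[:,0].mean(0),.0845)[0]
    P=cast(im,c[:,0],.087)[:,:2]
    # disc: contour points well away from the eye
    Q=P[np.linalg.norm(P-eye[:2],axis=1)>.035]
    from scipy.optimize import least_squares
    f=least_squares(lambda v:np.linalg.norm(Q-v[:2],axis=1)-.034,Q.mean(0),loss="soft_l1",f_scale=.001)
    print("eye",eye.round(4),"disc",f.x.round(4),"dist",np.linalg.norm(eye[:2]-f.x),"ang",np.degrees(np.arctan2(*(eye[:2]-f.x)[::-1])), "res",np.abs(f.fun).mean())
    w=cv2.inRange(hsv,(0,0,110),(180,60,255));w[:,:230]=0;w[:,395:]=0;w[:70]=0;w[260:]=0
    c2,_=biggest(w);r=cv2.minAreaRect((cast(im,c2[:,0],.044)[:,:2]*1000).astype(np.float32));print("mixer",r)
    im=L("wr");hsv=cv2.cvtColor(im["color"],cv2.COLOR_BGR2HSV)
    k=cv2.inRange(hsv,(5,120,90),(20,255,255));k[230:]=0;k[:,:240]=0;k[:,460:]=0
    c3,h3=biggest(k);r=cv2.minAreaRect((cast(im,c3[:,0],.034)[:,:2]*1000).astype(np.float32));print("rack",r)
    hh=[h for h in h3 if cv2.contourArea(h)>20]
    for h in hh: print("hole",h[:,0].mean(0),cv2.contourArea(h),cast(im,h[:,0].mean(0),.05)[0])
    v=np.hstack([cv2.resize(im["color"][140:200,340:400],None,fx=6,fy=6),cv2.resize(im["color"][120:200,250:330],(360,360))]);cv2.imwrite("pics/peg.png",v)
E
python3 meas.py
```

```text
cover area 3917.5 [2.0, 2.0, 2.0, 2.0, 2.0, 2.0, 2.0, 2.0, 14.0, 2.0, 2.0, 4.0, 4.0, 4.0, 2.0, 2.0, 6.0, 5.5, 4.0, 2.0, 2.0, 2.0, 2.0, 4.0, 2.0, 2.0, 4.0, 2.0, 4.0, 2.0, 2.0, 2.0, 2.0, 2.0, 2.0, 2.0, 2.0, 2.0, 43.5, 2.0, 2.0, 2.0, 2.0, 2.0, 2.0, 2.0, 2.0, 5.5, 2.0, 2.0, 2.0, 2.0, 4.0, 4.0, 2.0, 8.5, 5.5, 2.0, 2.0, 2.0, 2.0, 2.0, 4.0, 2.0, 2.0, 7.0, 2.0, 2.0, 2.0, 2.0, 5.5, 2.0, 2.0, 2.0, 2.0, 6.0, 2.0, 107.0, 2.0, 2.0, 4.0, 2.0, 2.0, 23.0, 12.5, 2.0, 2.0, 5.5, 2.0, 2.0]
eye [ 0.3286 -0.2025  0.0845] disc [ 0.3193 -0.1329] dist 0.07024897645318388 ang -82.34084792174859 res 0.012160914675700794
mixer ((470.5978088378906, -198.0177001953125), (155.2195587158203, 146.02874755859375), 21.731225967407227)
rack ((457.0107727050781, 207.10568237304688), (230.62391662597656, 101.63597106933594), 83.81087493896484)
hole [369.47169811 166.73584906] 262.5 [0.45587875 0.22504724 0.05      ]
hole [287.2   165.576] 911.5 [0.45460074 0.12424179 0.05      ]
```

View pics/peg.png

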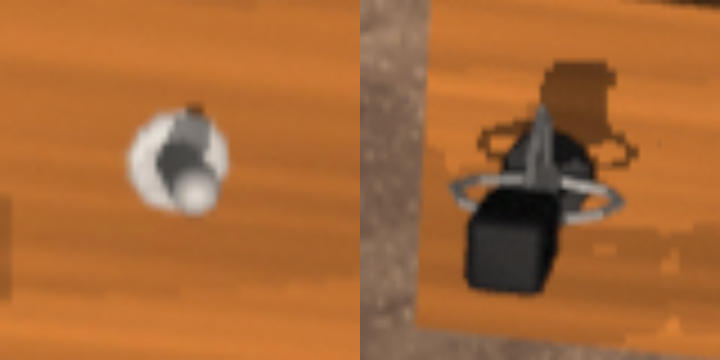

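```bash
sed -i 's/(8,150,60),(25,255,255));m\[270:\]/(8,215,110),(25,255,255));m[250:]/' meas.py; python3 meas.py; python3 - <<'E'
from meas import *
im=L("wr");print("base",cast(im,(369.7,166.7),.034)[0],"tip",cast(im,(372.3,172.3),.062)[0])
# beater: grip top  crop px->full: 250+x/4.5, 120+y/4.5
c=np.array([(472,222),(548,232),(543,292),(467,285)])-[360,0]
q=cast(im,c/4.5+[250,120],.126);print(q.round(4),q.mean(0))
for a in range(4): d=q[(a+1)%4]-q[a];print(np.degrees(np.arctan2(d[1],d[0])),np.linalg.norm(d))
E
```

```text
cover area 3184.5 [209.0, 14.0, 4.0, 6.0, 2.0, 165.5]
eye [ 0.5197 -0.2336  0.0845] disc [ 0.4748 -0.1973] dist 0.05766875098949091 ang -39.00690036314947 res 0.001051978496210932
mixer ((470.5978088378906, -198.0177001953125), (155.2195587158203, 146.02874755859375), 21.731225967407227)
rack ((457.0107727050781, 207.10568237304688), (230.62391662597656, 101.63597106933594), 83.81087493896484)
hole [369.47169811 166.73584906] 262.5 [0.45587875 0.22504724 0.05      ]
hole [287.2   165.576] 911.5 [0.45460074 0.12424179 0.05      ]
base [0.45956436 0.22769908 0.034     ] tip [0.45986263 0.22696708 0.062     ]
[[0.4409 0.1217 0.126 ]
 [0.4431 0.1381 0.126 ]
 [0.4567 0.1365 0.126 ]
 [0.4551 0.1199 0.126 ]] [0.44895315 0.12903084 0.126     ]
82.3593924273068 0.01655100099842727
-6.466791133225125 0.013683776150669489
-95.40667505001929 0.01674083815161704
172.77193201696494 0.014333827328591807
```

```bash
python3 - <<'E'
from h import *
c=np.array([.4748,-.1973])
down((*c,.2),141); command_gripper(.045,30); move_l(np.r_[c,.150]); sleep(.2)
shot("wrist","c1")
print(move_l(np.r_[c,.108],max_speed=.08,max_force=8),read_tcp_pos(),read_contact_force())
command_gripper(0,30); print(read_width(),read_finger_force(),read_tcp_pos().round(4))
move_l(np.r_[c,.2],max_speed=.12); print(read_width())
peg=np.array([.4597,.2273]);u=np.radians(83.8);t=peg+.058*np.array([np.cos(u),np.sin(u)])
move_ptp(np.r_[t,.2],R(83.8)); move_l(np.r_[t,.11],max_speed=.1);sleep(.3)
print(read_tcp_pos(),read_time_s(),read_contact_force(),read_width())
shot("wrist","c2");shot("top","t2")
v=np.hstack([cv2.imread("pics/c1.png"),cv2.imread("pics/c2.png")]);cv2.imwrite("pics/cc.png",cv2.resize(v,(800,250),interpolation=cv2.INTER_AREA))
E
```

```text
False [ 0.47496929 -0.19746776  0.10809295] [-0.55145977 -0.25591424  1.09731378]
0.011370919390127767 34.02306854724884 [ 0.4752 -0.1975  0.1086]
0.011466243575741431
[0.46611983 0.28512967 0.11038316] 10.125 [-0.32679029  0.5384284  -0.72006536] 0.011376691452518017
```

View pics/cc.png

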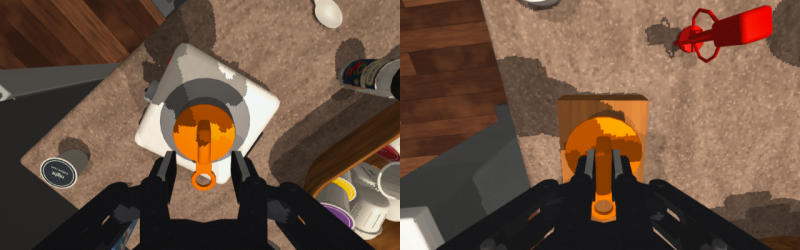

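```bash
python3 - <<'E'
from meas import *
for n,z in(("c1",.0845),("c2",.0868)):
    im=L(n);hsv=cv2.cvtColor(im["color"],cv2.COLOR_BGR2HSV)
    m=cv2.inRange(hsv,(8,215,80),(25,255,255));m[:,:250]=0;m[:,400:]=0;m[360:]=0
    c,ho=biggest(m);
    for h in ho:
        if cv2.contourArea(h)>40: print(n,cv2.contourArea(h),h[:,0].mean(0),cast(im,h[:,0].mean(0),z)[0].round(4))
    e=proj(im,(.4597,.2273,z)) if n=="c2" else proj(im,(.5197,-.2336,z));print("expected",e)
    o=im["color"][270:390,265:385]
    cv2.imwrite(f"pics/{n}x.png",cv2.resize(o,(400,400)))
cv2.imwrite("pics/cx.png",np.hstack([cv2.imread("pics/c1x.png"),cv2.imread("pics/c2x.png")]))
E
```

```text
c1 394.0 [325.46875  286.484375] [ 0.5196 -0.2334  0.0845]
expected [325.3384224  286.72856346]
c2 455.0 [325.44285714 329.15714286] [0.4603 0.2287 0.0868]
expected [324.70935768 331.08370767]
```

View pics/cx.png

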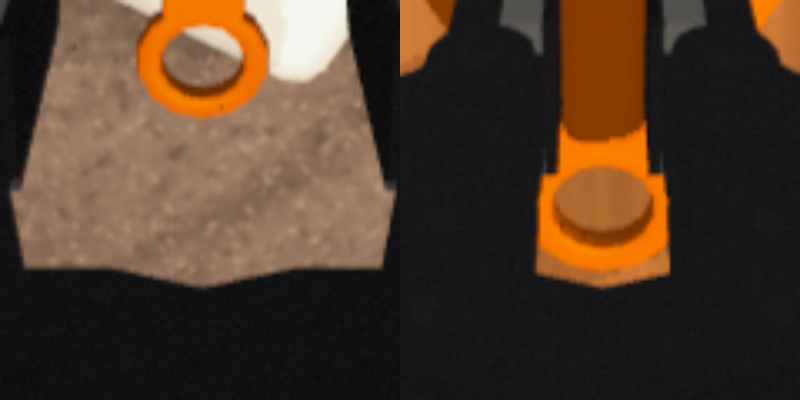

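```bash
python3 - <<'E'
from h import *
p=np.array([.4657,.2842])
move_l(np.r_[p,.11])
print(move_l(np.r_[p,.066],max_speed=.06,max_force=6),read_tcp_pos(),read_contact_force())
print(move_l(np.r_[p,.058],max_speed=.03,max_force=3),read_tcp_pos(),read_contact_force())
E
```

```text
False [0.46596976 0.284216   0.06615756] [-1.12248105 -0.12889357 -0.96314245]
True [0.46645763 0.28458128 0.06043209] [-0.85839906  0.11191671  3.41656491]
```

```bash
python3 - <<'E'
from h import *
command_gripper(.04); p=read_tcp_pos(); move_l(np.r_[p[:2],.16]); sleep(.1)
down((.445,.25,.22),180); sleep(.2); a=shot("wrist","d1")
down((.46,-.195,.22),180); sleep(.2); b=shot("wrist","d2"); print(read_time_s())
print(proj(a,(.4597,.2273,.05)),proj(b,(.472,-.198,.0815)))
u,v=proj(a,(.4597,.2273,.05)).astype(int);x=cv2.resize(a["color"][max(v-80,0):v+80,u-80:u+80],(400,400))
u,v=proj(b,(.472,-.198,.0815)).astype(int);print(u,v);y=cv2.resize(b["color"][max(v-50,0):v+50,u-50:u+50],(400,400),interpolation=cv2.INTER_CUBIC)
cv2.imwrite("pics/dd.png",np.hstack([x,y]))
E
```

```text
16.2917
[303.43498422 191.01721264] [321.25625325 197.78013406]
321 197
```

View pics/dd.png

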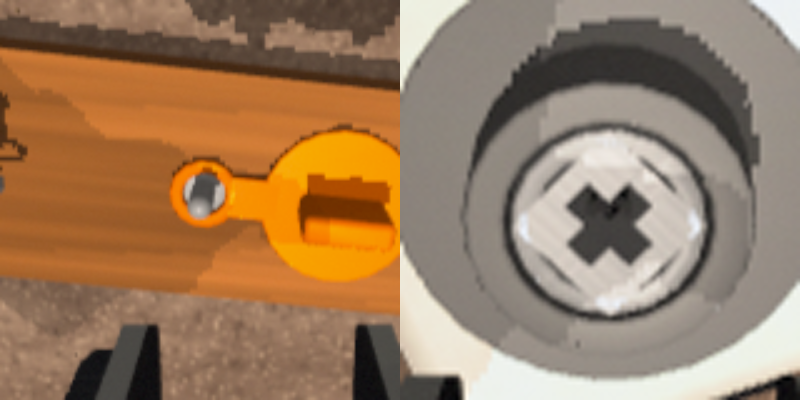

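```bash
cat > cross.py <<'E'
from meas import *
def cross(im,guess,z=.0815):
    u,v=proj(im,np.r_[guess,z]); g=cv2.cvtColor(im["color"],cv2.COLOR_BGR2GRAY)
    # rectified (metric) view of the mouth plane: 0.1 mm per pixel, 40 mm square
    s=.02;Q=np.array([[-s,-s],[s,-s],[s,s],[-s,s]])+guess
    uv=np.array([proj(im,np.r_[q,z]) for q in Q],np.float32)
    H=cv2.getPerspectiveTransform(uv,np.float32([[0,0],[400,0],[400,400],[0,400]]))
    w=cv2.warpPerspective(g,H,(400,400),flags=cv2.INTER_CUBIC)
    m=(w<110).astype(np.uint8)*255
    n,l,st,ce=cv2.connectedComponentsWithStats(m)
    i=min((i for i in range(1,n) if st[i,4]>8000 and st[i,2]<300),key=lambda i:np.linalg.norm(ce[i]-200))
    c=max(cv2.findContours((l==i).astype(np.uint8),cv2.RETR_EXTERNAL,cv2.CHAIN_APPROX_NONE)[0],key=len)
    y,x=np.nonzero(l==i);b=cv2.minAreaRect(c)
    d=x-ce[i][0]+1j*(y-ce[i][1]); ang=np.degrees(np.angle((d**4).sum()))/4
    cv2.imwrite("pics/rect.png",np.hstack([w,((l==i)*255).astype(np.uint8)]))
    mm=lambda q:guess+(np.array(q)-200)*1e-4
    return mm(ce[i]),mm(b[0]),b[1:],ang,st[i,4]/100
if __name__=="__main__":
    im=L("d2");g0=cast(im,(323.2,202.8),.0815)[0][:2];print(g0,cross(im,g0))
E
python3 cross.py
```

```text
[ 0.4768922  -0.19621541] (array([ 0.47690668, -0.19663104]), array([ 0.47689329, -0.1966154 ]), ((191.05392456054688, 189.03228759765625), 0.6227556467056274), np.float64(-44.03201083973356), np.float64(246.96))
```

View pics/rect.png

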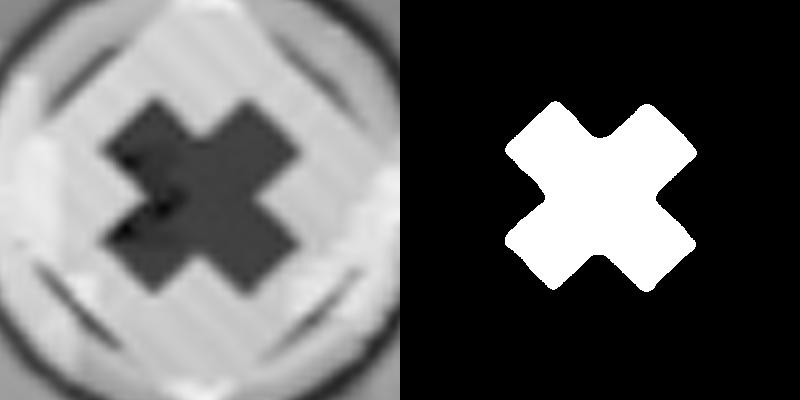

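```bash
python3 - <<'E'
from cross import *
g=np.array([.4769,-.1966])
for yaw in(180,136,30):
    # keep socket near the picture centre
    if yaw!=180: down((*(g-0*g),.21),yaw); sleep(.25)
    else: down((.47,-.196,.21),180); sleep(.2)
    im=shot("wrist",f"e{yaw}")
    try: print(yaw,cross(im,g))
    except Exception as e: print(yaw,repr(e),proj(im,np.r_[g,.0815]))
print(read_time_s())
E
```

```text
180 (array([ 0.47691738, -0.19658698]), array([ 0.47685056, -0.19659999]), ((188.066162109375, 189.04388427734375), 0.6365935802459717), np.float64(-44.17941756699141), np.float64(244.43))
136 (array([ 0.47682252, -0.19665665]), array([ 0.47675, -0.19665]), ((187.0, 185.0), 90.0), np.float64(-44.52968748152403), np.float64(226.13))
30 (array([ 0.46968173, -0.20128716]), array([ 0.4718, -0.2018]), ((296.0, 298.0), 90.0), np.float64(-41.580758283209136), np.float64(499.07))
19.3917
```

```bash
python3 - <<'E'
from h import *
b=np.array([.4487,.1283])
command_gripper(.05,20)
down((*b,.24),83.4); move_l(np.r_[b,.109],max_speed=.12,max_force=8); print(read_tcp_pos(),read_contact_force())
command_gripper(0,20); print("w",read_width(),read_contact_force()); command_gripper(.05)
move_l(np.r_[b,.15]); down((*b,.15),173.4)
print(move_l(np.r_[b,.108],max_speed=.1,max_force=8)); print(read_tcp_pos())
command_gripper(0,60); print("w",read_width(),read_finger_force(),read_contact_force(),read_tcp_pos())
move_l(np.r_[b,.24],max_speed=.15); print(read_width(),read_contact_force(),read_time_s())
E
```

```text
[0.44922603 0.12826183 0.10951177] [ 0.27652117  0.32126951 -0.32086847]
w 0.017678285894674677 [-0.20750982 -0.48763253  4.13264791]
False
[0.4488519  0.1283521  0.10801082]
w 0.017077216512399133 58.903024792671204 [-0.47757571 -0.52856364  5.08679485] [0.44924504 0.12839062 0.10875262]
0.01712606933155301 [ 0.25771814 -0.47614431 -1.62431599] 26.4333
```

```bash
python3 - <<'E'
from h import *
s=np.array([.4768,-.1966])
move_ptp(np.r_[s,.24],R(135.7)); move_l(np.r_[s,.192],max_speed=.1); sleep(.2)
print(read_tcp_pos(),read_contact_force(),read_width()); shot("wrist","f1"); shot("scene","f2")
print(move_l(np.r_[s,.172],max_speed=.03,max_force=5),read_tcp_pos(),read_contact_force(),read_time_s())
a=cv2.imread("pics/f1.png")[100:400,200:450];cv2.imwrite("pics/f.png",cv2.resize(a,(500,600)))
E
```

```text
[ 0.47725804 -0.19675163  0.1927174 ] [-0.20332552 -0.18644968 -0.83712082] 0.016804445021531316
False [ 0.4769045  -0.19667532  0.17206769] [-0.14923719  0.34789391 -0.14485257] 29.4167
```

```bash
python3 - <<'E'
from h import *
s=np.array([.4768,-.1966])
print(move_l(np.r_[s,.159],max_speed=.03,max_force=10),read_tcp_pos(),read_contact_force())
print(move_l(np.r_[s,.150],max_speed=.015,max_force=10),read_tcp_pos(),read_contact_force())
sleep(.5);print(read_tcp_pos(),read_contact_force(),read_wrist_torque(),read_width(),read_finger_force(),read_time_s())
a=shot("wrist","g1")
E
```

```text
False [ 0.4772593  -0.19682403  0.15941639] [-0.86190315 -0.44845378  3.84764175]
True [ 0.47737787 -0.19692148  0.15629628] [-1.45439553  0.94663702  4.70084573]
[ 0.47737792 -0.19692885  0.15625676] [-0.77330172  0.71870773  4.85368499] [0.07697141 0.26577633 0.0461671 ] 0.017319842000833537 59.29812848567963 30.875
```

```bash
python3 - <<'E'
from h import *
s=np.array([.4771,-.1968])
for z in(.1555,.1545,.1535,.1525):
    r=move_l(np.r_[s,z],max_speed=.01,max_force=14);sleep(.3);f=read_contact_force()
    print(z,r,read_tcp_pos().round(4),f.round(2))
    if f[2]>12: break
print(read_width(),read_finger_force(),read_time_s())
a=shot("wrist","g2");b=shot("scene","g3")
u,v=proj(b,(.477,-.197,.1)).astype(int);x=cv2.resize(b["color"][v-50:v+50,u-50:u+50],(400,400))
cv2.imwrite("pics/g.png",np.hstack([x,cv2.resize(a["color"][100:400,175:475],(400,400))]))
E
```

```text
0.1555 False [ 0.4773 -0.1969  0.1562] [-1.06  0.77  9.56]
0.1545 False [ 0.4773 -0.197   0.1561] [-1.7  -0.04 14.45]
0.0167455896780174 60.948675870895386 32.0417
```

View pics/g.png

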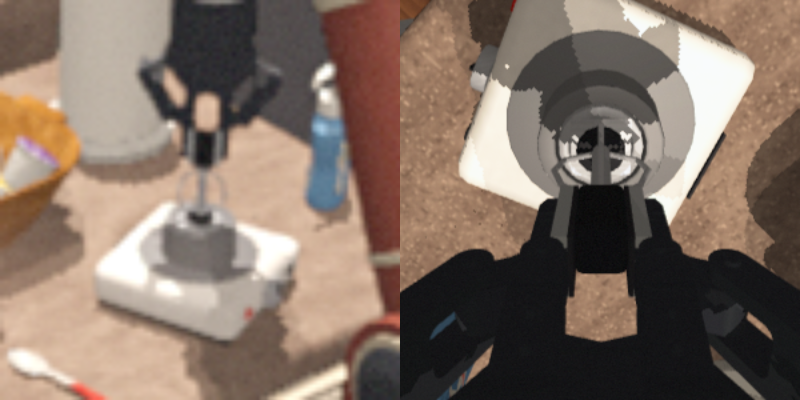

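The beater has come to a hard stop at home depth with the collar on the drive. It is pressed at about 14 N and gripped at 60 N, so I'm handing in.

```bash
python3 -c "
from plant import *
print(read_contact_force());print(job_done())"
```

```text
[-2.43189429  0.70439263 15.87639397]
the job is handed in; nothing more can be done
None
```

I handed the job in: the cover hangs flat on the peg and is let go, and the beater is meshed, fully home, still gripped and pressed down at about 15 N; the judge's verdict was not shown.

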